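# Make up the cementing tray: half soles and glue brush

## Robot

A 6-joint arm with a two-finger parallel gripper is mounted at the origin on the work surface. World frame = base frame: x ahead of the robot, y to its left, z up, the work surface at z = 0. Lengths are in m, angles in rad, forces in N, time in s.
With the tool pointing down it reaches from about 0.325 to 0.9 m from the base axis. Payload 6.1 kg.
Tool frame: the origin (TCP) lies midway between the tips of the shut fingers; the grasp point (between the pads) lies 19 mm behind it; x points along the fingers, y is the direction in which the jaws open and shut, and the axes are right-handed (so a half turn about x gives the same grasp; the last joint's range is limited). The gripper opens to 85 mm and grips with 20 to 120 N. Pads are 22 mm wide; open, the fingers measure 114 mm over their backs; the gripper's body (76 mm by 85 mm) begins 54 mm behind the grasp point. The pads swing forward as they close: fully open they stand 13 mm farther back than shut.
Start: joints at [-1.292, 0.22, 1.526, -0, 1.395, -0.126], TCP at [0.246, -0.574, 0.231] pointing down, gripper open.
Joint ranges: [-2.98, 2.98], [-0.91, 2.08], [0.09, 2.57], [-1.24, 4.39], [0.2, 2.65], [-2.68, 2.68]. Speed limits (rad/s): [2.57, 2.57, 3.01, 3.14, 3.14, 3.14].

## Interface

Orientations are given as [roll, pitch, yaw] about the fixed x, y, z axes, in that order (R = Rz(yaw) Ry(pitch) Rx(roll)).
In Python, from plant import movep, move_l, set_joints, gripper_to, hold, inverse_kinematics, observe, get_image, get_calibration, Unreachable, job_done gives the robot as it stands. Calls block until the motion is done:
- movep(position, orientation): joint-space move of the TCP to a pose.
- move_l(position, feed=0.15, rotation=None, max_force=None): straight line of the TCP; rotation=None keeps the orientation; feed is the mean speed in m/s. With max_force (N) it stops when the force on the tool has changed by that much, and returns True; else False.
- set_joints(angles): joint-space move.
- gripper_to(opening, f_grip=None): finger opening in m; f_grip is the grip in N (None keeps the last); returns when the fingers have stopped.
- hold(seconds).
- inverse_kinematics(position, orientation): joint angles nearest the present ones, or None.
- observe(): the state.
- get_image(name): name is "scene" or "top"; returns (picture, depth): 420x560x3 uint8, red, green, blue; 420x560 float32, m along the optical axis (not along the pixel's ray), 0 where there is no reading.
- get_calibration(name): a dict with "intrinsics" (3x3 intrinsics, pixels), "world_from_camera" (4x4, takes a point from camera to world coordinates). Camera axes: x right, y down, z forward; pixel columns grow to the right and rows downward; lengths in m; the calibration is good to about 2 mm. A picture is of the moment at which its call begins. get_calibration takes no time and is no camera call.
A pose or a line that the arm cannot do raises Unreachable and nothing moves.
- job_done(): hands the job in, once; it reports no verdict.
The state is a dict: "time_s": time; "q": joint angles; "joint_velocities": joint speeds; "joint_torque": joint torques, N m; "eef_pos": TCP position; "tcp_rot": TCP orientation; "ft_force": force on the tool from outside, world axes, zero at the start; "torque": the same for the moment, N m; "opening": finger opening in m.
Only numpy, scipy, OpenCV 4.12 (cv2) and the standard library are available. Lean on these libraries where they do the work, as an engineer would, in place of code of your own. Each camera call takes 0.05 s, during which the arm holds its last target. There are 200 camera calls.

## Task

Make up the cementing tray for this pair of shoes: lay the glue brush flat in the narrow channel in the middle, bristle end away from the robot and close to the back rail, and slide the two leather half soles flat into the two wide compartments on either side of it, toes away from the robot, lying straight and fully home against the back rail. They must lie as a pair, the left sole on the robot's left and the right sole on its right, so that their straight inner edges face each other across the channel. Leave the heel pieces that are already in their compartments, and everything else on the tray and bench, where they are.

Things in the scene. Friction and masses are not known exactly. Their poses are not given: they have to be found in the camera images.
- tray: Pair tray fixed to the bench: smooth grey board, 350 (x) by 670 mm (y), 12 mm thick. Origin on the bench, board from x -180 to +170 mm; x away from the robot, y to its left. Aluminium strips, 6 mm thick, 10 mm above the board, form compartments open towards the robot; a back rail closes them at x = +160. The front is bare. Leather slides on it at friction 0.2 to 0.35; finger pads grip better.
- pocket_left (a point): Left sole compartment: the point on the board's face (12 mm above the bench) on its centre line at the back rail's inner face; tray x = 160, y = +81 mm. It is 116 mm wide (tray y 23 to 139); its walls run from tray x = 15 mm, where their noses are round, to the back rail (the inner one has a gap from x = 45 to 105).
- pocket_right (a point): Right sole compartment, its mirror image: the same point at tray x = 160, y = -81 mm; tray y -139 to -23.
- channel (a point): Brush channel between the sole compartments: the point on the board's face on its centre line at the back rail; tray x = 160, y = 0. It is 34 mm wide (tray y -17 to +17); its walls run from tray x = 15 to 45 and 105 to 160 mm; the gap between is for the fingers.
- sole_left: Left half sole, stiff brown leather, 160 long, 108 wide at the ball, 87 at its straight rear end, 8 mm thick, 110 g; too wide to grip. Origin mid underside; x to the toe, y to its left, z up. Rear end x = -80 (y -42 to 45), near-straight inner edge y = -53 (x -10 to 45), outer edge y = 54 at x = -20, curving to the toe peak x = 80, y = -18. Lies on the tray cementing side up; keep it so.
- sole_right: Right half sole, the mirror image of the left one: inner edge at y = +53 mm, outer edge at y = -54 mm, toe peak at x = +80, y = +18 mm; same material, size, axes. At the start the soles lie one on each side of the bare front of the tray, outside the brush, either one on either side. Pressed with 10 to 20 N by two spread fingertips, a sole slides and turns with them; under 8 N they slip.
- sole_left_toe (a point): Toe peak of the left half sole, half way up its edge.
- sole_right_toe (a point): Toe peak of the right half sole, half way up its edge.
- brush: Flat glue brush, 150 mm long, 60 g, rigid: wooden handle 20 mm wide, 16 thick from x = -75 to +15 mm; steel ferrule 26 wide, 16 thick, to x = 39; dark bristles 24 wide to x = +75. Origin at the underside, mid length; x towards the bristles, z up. Centre of mass about 8 mm ahead of the origin. At the start it lies across the middle of the tray's bare front.
- brush_tip (a point): Bristle end of the brush, on its centre line, 6 mm above its underside.
- heel_left: Black rubber D-shaped heel piece, 68 by 64 by 9 mm, already lying in the left heel compartment; leave it. Origin at its underside, middle.
- heel_right: The same in the right heel compartment; leave it.
- cement_jar: Amber jar, 54 mm across, 75 mm high, standing on the back left corner of the tray; leave it. Origin under its middle.
- tack_cup: Small steel bowl, 60 mm across, 35 mm high, standing on the back right corner of the tray; leave it. Origin under its middle.
- hammer: Hammer with wooden handle, 250 mm, lying on the bench to the right of the tray; leave it. Origin at the middle of its length.
- shears: Black-handled shears, about 215 mm, lying on the bench to the left of the tray; leave them. Origin near the pivot.

How it is judged:
By the outcome, as a careful person would: the job done as asked, in the order asked, and still so for the second after the job is handed in, with the robot touching nothing.
It also fails if it takes over 72 s, if anything falls off the work surface, if the arm or the gripper's body presses on something with over 40 N, if the wrist force passes 120 N, or if a joint passes its speed limit or range.

## Working session

There is one attempt and no reset: what is moved stays moved. The work goes in short steps, each a Python script; the robot and the scene stay as the last script left them, time stands still between calls to the robot, and variables do not carry over. Pictures are saved under pics/ and viewed, about 8 in all and at most 12, crops included, and the job is handed in when it is done.

```bash
ls; mkdir -p pics; cat > h.py <<'E'
import numpy as np, cv2
from plant import *
def snap(n,f=None):
    im,d=get_image(n)
    if f: cv2.imwrite('pics/'+f,im[:,:,::-1])
    c=get_calibration(n); return im,d,np.array(c['intrinsics']),np.array(c['world_from_camera'])
def ray(px,K,T,z):
    px=np.atleast_2d(px).astype(float)
    r=np.c_[px,np.ones(len(px))]@np.linalg.inv(K).T@T[:3,:3].T
    o=T[:3,3]; return o+r*((z-o[2])/r[:,2])[:,None]
E
python3 - <<'E'
from h import *
for n in('top','scene'):
    im,d,K,T=snap(n,n+'0.png'); print(n,K.round(1).tolist(),T.round(3).tolist())
s=observe(); print(s['time_s'],s['eef_pos'],s['tcp_rot'],s['opening'])
E
```

```text
pics
top [[445.5, 0.0, 271.8], [0.0, 445.5, 211.5], [0.0, 0.0, 1.0]] [[0.012, -0.997, 0.082, 0.438], [-1.0, -0.013, -0.009, -0.022], [0.01, -0.082, -0.997, 1.327], [0.0, 0.0, 0.0, 1.0]]
scene [[488.1, 0.0, 272.8], [0.0, 488.1, 207.7], [0.0, 0.0, 1.0]] [[-0.207, 0.736, -0.644, 1.537], [0.978, 0.163, -0.128, 0.168], [0.011, -0.657, -0.754, 1.222], [0.0, 0.0, 0.0, 1.0]]
0.1 [ 0.24599465 -0.5739649   0.23030489] [-1.72173019  1.56904978  1.82463283] 0.08538888191243635
```

View pics/top0.png

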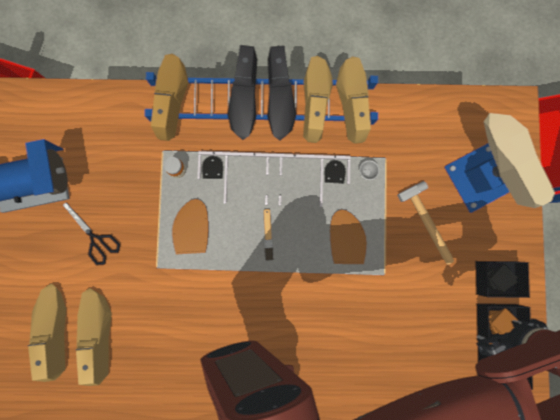

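View pics/scene0.png

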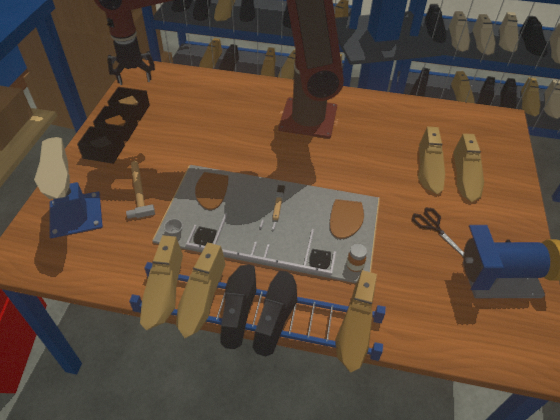

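The top view shows the tray at px (158–387, 151–274). The brush is at (268, 235) with its bristles towards the robot, so it needs a half turn. The soles are at (190, 225) and (348, 237). Next I need their handedness and poses.

```bash
cat >> h.py <<'E'
def largest(m,n=1,lo=30):
    c,_=cv2.findContours(m.astype(np.uint8),cv2.RETR_EXTERNAL,cv2.CHAIN_APPROX_NONE)
    c=[x for x in c if cv2.contourArea(x)>lo]
    return sorted(c,key=cv2.contourArea)[::-1][:n]
def tray_rect(im,K,T,z=0.02,x=(0.3,0.7),y=(-0.4,0.4),s=1000):
    # view: up=+x, left=+y, 1 px/mm
    W=np.array([[x[1],y[1],z],[x[1],y[0],z],[x[0],y[0],z],[x[0],y[1],z]])
    Ti=np.linalg.inv(T); p=W@Ti[:3,:3].T+Ti[:3,3]; p=p@K.T; p=(p[:,:2]/p[:,2:]).astype(np.float32)
    w,h=int((y[1]-y[0])*s),int((x[1]-x[0])*s)
    return cv2.warpPerspective(im,cv2.getPerspectiveTransform(p,np.float32([[0,0],[w,0],[w,h],[0,h]])),(w,h),flags=cv2.INTER_CUBIC)
E
python3 - <<'E'
from h import *
im,d,K,T=snap('top')
r=tray_rect(im,K,T); cv2.imwrite('pics/rect0.png',r[:,:,::-1])
print(ray([[158,269],[385,274],[162,151],[387,156]],K,T,.012).round(4).tolist())
hsv=cv2.cvtColor(r,cv2.COLOR_RGB2HSV)
for p in [(560-450,100)]: pass
# board mask: low saturation
b=cv2.morphologyEx((hsv[:,:,1]<70).astype(np.uint8),cv2.MORPH_OPEN,np.ones((9,9)))
c=largest(b)[0]; q=cv2.minAreaRect(c); print('board(rect z=.02)',q)
m=((hsv[:,:,1]>90)&(hsv[:,:,0]<25)).astype(np.uint8)
for c in largest(m,8,400):
    print(cv2.minAreaRect(c),cv2.boundingRect(c),cv2.contourArea(c))
E
```

```text
[[0.3733, 0.2975, 0.012], [0.3664, -0.3677, 0.012], [0.7234, 0.297, 0.012], [0.7176, -0.3768, 0.012]]
board(rect z=.02) ((434.5075988769531, 161.07843017578125), (661.2594604492188, 334.1200866699219), 1.035353183746338)
((399.5, 199.0), (398.0, 799.0), 90.0) (0, 0, 800, 399) 99394.0
((194.0, 200.0), (162.0, 104.0), 90.0) (142, 119, 105, 163) 13933.0
((657.0, 224.0), (158.0, 106.0), 90.0) (604, 145, 107, 159) 13888.5
((420.20623779296875, 190.29962158203125), (89.2009506225586, 19.212512969970703), 86.42366790771484) (409, 146, 23, 90) 1498.0
((153.2245635986328, 35.334041595458984), (24.817733764648438, 51.775604248046875), 43.40885925292969) (127, 8, 44, 45) 432.5
```

View pics/rect0.png

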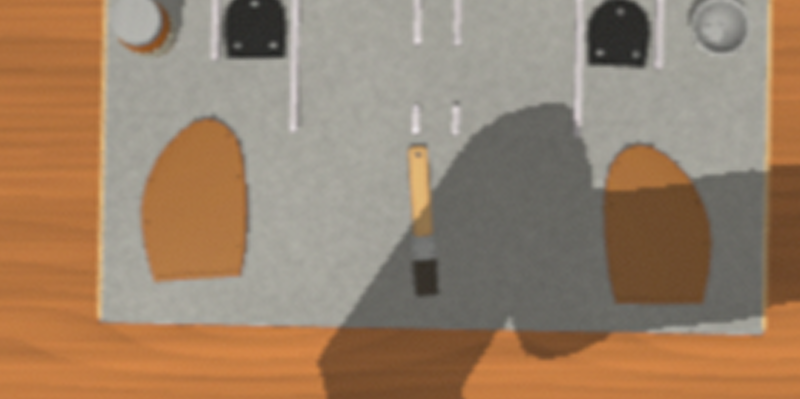

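The left sole is already on the left and the right one on the right, since their straight edges face each other. The brush is reversed. The left sole's toe overlaps the heel-compartment wall nose line, so that sole has to be pulled back before it moves sideways. Next I measure precise poses.

```bash
cat >> h.py <<'E'
def fitl(P):
    v=cv2.fitLine(np.float32(P),cv2.DIST_HUBER,0,.01,.01).ravel(); return v[:2],v[2:]
XR=(0.34,0.78); YR=(-0.42,0.38)
def w_(p): p=np.asarray(p,float).reshape(-1,2); return np.c_[XR[1]-(p[:,1]+.5)/1000, YR[1]-(p[:,0]+.5)/1000]
def tray(im,K,T):
    r=tray_rect(im,K,T,.022,XR,YR); g=r.min(2).astype(int); out={}
    bg=cv2.blur(r.min(2),(61,61)).astype(int); m=(g>bg+25)
    for y in (-.142,-.02,.02,.142):
        ys=[]
        for row in range(60,210):
            c0=int((YR[1]-(y-.037))*1000); s=m[row,c0-12:c0+12]
            if 3<=s.sum()<=10: ys.append([np.nonzero(s)[0].mean()+c0-12,row])
        P=w_(ys); a,b=np.polyfit(P[:,0],P[:,1],1); out[y]=(round(np.degrees(a),2),round(a*.63+b,4),len(P),P[:,0].min().round(4))
    xs=[]
    for col in range(150,700):
        s=m[30:75,col]
        if 3<=s.sum()<=10: xs.append([col,np.nonzero(s)[0].mean()+30])
    P=w_(xs); v,p0=fitl(P); out['rail']=(round(np.degrees(np.arctan2(-v[0],v[1]) if v[1]>0 else np.arctan2(v[0],-v[1])),2),round(p0[0]+v[0]/v[1]*(-.037-p0[1]),4),len(P))
    return out
def soles(im,K,T):
    r=tray_rect(im,K,T,.019,XR,YR); h=cv2.cvtColor(r,cv2.COLOR_RGB2HSV)
    m=((h[:,:,1]>110)&(h[:,:,0]<25)).astype(np.uint8); res=[]
    for c in largest(m,6,8000):
        if cv2.contourArea(c)>17000: continue
        P=w_(c[:,0]); ctr=P.mean(0); yaw=0
        for _ in range(4):
            R=np.array([[np.cos(yaw),-np.sin(yaw)],[np.sin(yaw),np.cos(yaw)]]); Q=P@R; lo,hi=Q.min(0),Q.max(0)
            mid=(lo+hi)/2; rear=Q[(Q[:,0]<lo[0]+.012)&(abs(Q[:,1]-mid[1])<.036)]
            v,_p=fitl(rear); yaw+=np.arctan(-v[0]/v[1])
        toe=Q[Q[:,0]>hi[0]-.002].mean(0)-mid
        res.append(dict(pos=(R@mid).round(4),yaw=round(np.degrees(yaw),2),size=(hi-lo).round(4),toey=toe[1].round(3),toeX=P[:,0].max().round(4),inn=np.degrees([np.arctan(fitl(S)[0][1]/fitl(S)[0][0]) for S in [Q[(Q[:,0]-mid[0]>-.01)&(Q[:,0]-mid[0]<.045)&((Q[:,1]-mid[1])*np.sign(toe[1])>.03)]]]).round(2)))
    return sorted(res,key=lambda d:-d['pos'][1])
def brush(im,K,T,yc=None):
    r=tray_rect(im,K,T,.027,XR,YR); h=cv2.cvtColor(r,cv2.COLOR_RGB2HSV)
    m=((h[:,:,1]>80)&(h[:,:,0]<28)).astype(np.uint8)
    return [(w_(q[0])[0].round(4),np.round(q[1],1),round(q[2],2)) for q in map(cv2.minAreaRect,largest(m,9,700)) if 60<max(q[1])<110 and min(q[1])<30]
E
python3 - <<'E'
from h import *
im,d,K,T=snap('top'); print(tray(im,K,T)); [print(s) for s in soles(im,K,T)]; print(brush(im,K,T))
r=tray_rect(im,K,T,.022,XR,YR);
for n in ['scene']:
    im,d,K,T=snap(n); print(tray(im,K,T)); [print(s) for s in soles(im,K,T)]; print(brush(im,K,T))
for y in(0,np.pi,-np.pi/2,np.pi/2): print(y,inverse_kinematics([.55,-.03,.1],[0,np.pi/2,y]))
E
```

```text
{-0.142: (np.float64(-1.18), np.float64(-0.1793), 97, np.float64(0.5735)), -0.02: (np.float64(-0.87), np.float64(-0.0566), 71, np.float64(0.5705)), 0.02: (np.float64(-1.08), np.float64(-0.0165), 76, np.float64(0.5705)), 0.142: (np.float64(-0.54), np.float64(0.1063), 91, np.float64(0.5705)), 'rail': (np.float32(-1.16), np.float32(0.7136), 252)}
[]
{-0.142: (np.float64(-0.59), np.float64(-0.1819), 121, np.float64(0.5725)), -0.02: (np.float64(-0.97), np.float64(-0.0595), 73, np.float64(0.5705)), 0.02: (np.float64(-1.03), np.float64(-0.0196), 75, np.float64(0.5705)), 0.142: (np.float64(-0.31), np.float64(0.1032), 133, np.float64(0.5715)), 'rail': (np.float32(-1.09), np.float32(0.7128), 325)}
[]
0 [-0.1976772   0.17809373  1.83607395  0.          1.12742498 -1.76847352]
3.141592653589793 [-1.97677196e-01  1.78093726e-01  1.83607395e+00 -4.44089210e-16
  1.12742498e+00  1.37311913e+00]
-1.5707963267948966 [-1.97677196e-01  1.78093726e-01  1.83607395e+00 -4.44089210e-16
  1.12742498e+00 -1.97677196e-01]
1.5707963267948966 None
```

```bash
sed -i 's/RETR_EXTERNAL/RETR_LIST/; s/largest(m,6,8000)/largest(m,12,8000)/; s/largest(m,9,700)/largest(m,20,700)/' h.py
python3 - <<'E'
from h import *
for n in ['top','scene']:
    im,d,K,T=snap(n); print(n);[print(s) for s in soles(im,K,T)]; print(brush(im,K,T))
E
```

```text
top
{'pos': array([0.4999, 0.2063]), 'yaw': np.float32(4.1), 'size': array([0.1573, 0.1052]), 'toey': np.float64(-0.017), 'toeX': np.float64(0.5795), 'inn': array([1.74], dtype=float32)}
{'pos': array([ 0.4748, -0.2576]), 'yaw': np.float32(-0.72), 'size': array([0.157 , 0.1046]), 'toey': np.float64(0.016), 'toeX': np.float64(0.5535), 'inn': array([0.22], dtype=float32)}
[(array([ 0.5082, -0.0205]), array([89.4, 19.9]), 85.71)]
scene
{'pos': array([0.5035, 0.2044]), 'yaw': np.float32(4.03), 'size': array([0.1606, 0.1058]), 'toey': np.float64(-0.019), 'toeX': np.float64(0.5845), 'inn': array([0.35], dtype=float32)}
{'pos': array([ 0.4781, -0.2604]), 'yaw': np.float32(0.28), 'size': array([0.1629, 0.106 ]), 'toey': np.float64(0.023), 'toeX': np.float64(0.5595), 'inn': array([-0.28], dtype=float32)}
[(array([ 0.5149, -0.0222]), array([97.3, 20.2]), 86.99)]
```

```bash
cat >> h.py <<'E'
D=np.pi/180
O=np.array([.5505,-.0366]); TY=-1.0*D
def tw(x,y): c,s=np.cos(TY),np.sin(TY); return O+np.array([c*x-s*y,s*x+c*y])
def rot(deg): return [0,np.pi/2,deg*D]
def st(l=''):
    s=observe(); print(l,'t',round(s['time_s'],2),'p',np.round(s['eef_pos'],4),'F',np.round(s['ft_force'],1),'op',round(s['opening'],4))
    return s
E
python3 - <<'E'
from h import *
g=[.4751,-.0240]; p=list(tw(.084,0)); print(p)
movep(g+[.10],rot(4.3)); st('above')
gripper_to(.045,40)
print(move_l(g+[.015],.12,max_force=10)); st('down')
gripper_to(0.0,40); st('grip')
move_l(g+[.07],.2)
movep(p+[.07],rot(179)); st('turned')
snap('top','b1.png')
im,_,K,T=snap('scene'); cv2.imwrite('pics/b2.png',cv2.resize(im[140:290,150:390,::-1],None,fx=2.5,fy=2.5))
E
python3 -c "
import cv2,numpy as np
a=cv2.imread('pics/b1.png')[130:290,150:400];b=cv2.imread('pics/b2.png')
a=cv2.resize(a,(600,384));b=cv2.resize(b,(600,375))
cv2.imwrite('pics/b12.png',cv2.resize(np.vstack([a,b]),(470,595)))"
```

```text
[np.float64(0.6344872063931368), np.float64(-0.03806600214073182)]
above t 2.53 p [ 0.4755 -0.0246  0.1003] F [-0.5  0.1 -0.9] op 0.0854
False
down t 3.87 p [ 0.4757 -0.0241  0.0155] F [-0.1  0.1  1. ] op 0.0447
grip t 4.21 p [ 0.4762 -0.0242  0.0161] F [-0.7  0.5  6.3] op 0.0189
turned t 7.38 p [ 0.6343 -0.038   0.0698] F [-0.2  0.9 -0.6] op 0.019
```

View pics/b12.png

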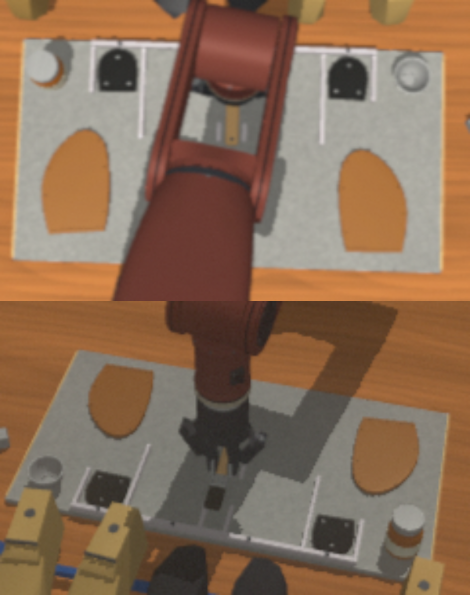

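The brush is gripped and straight, bristles away, above the channel. I'll lower and release it, then press on the left sole.

```bash
python3 - <<'E'
from h import *
p=list(tw(.084,0))
move_l(p+[.024],.12); print(move_l(p+[.015],.03,max_force=6)); st('low')
gripper_to(.04); move_l(p+[.09],.2); st('rel')
gripper_to(.062)
s=[.500,.205]
movep(s+[.06],rot(-85.9)); st('over sole')
im,_,K,T=snap('top','c1.png'); print(brush(im,K,T),tray(im,K,T)); [print(q) for q in soles(im,K,T)]
move_l(s+[.036],.1)
print(move_l(s+[.0],.02,max_force=13)); hold(.2); st('press')
E
```

```text
True
low t 8.37 p [ 0.6356 -0.0383  0.0161] F [ 0.1 -0.2  4.8] op 0.0188
rel t 9.22 p [ 0.6346 -0.0381  0.0902] F [ 0.7 -0.4 -0.3] op 0.0399
over sole t 10.7 p [0.5008 0.2047 0.0603] F [ 0.9  0.6 -0.1] op 0.0619
[(array([ 0.5995, -0.0365]), array([19.2, 90. ]), 0.92)] {-0.142: (np.float64(-1.52), np.float64(-0.1793), 89, np.float64(0.5705)), -0.02: (np.float64(-1.27), np.float64(-0.0567), 63, np.float64(0.5705)), 0.02: (np.float64(-1.19), np.float64(-0.0169), 56, np.float64(0.5705)), 0.142: (np.float64(-0.61), np.float64(0.1057), 82, np.float64(0.5725)), 'rail': (np.float32(-1.03), np.float32(0.7133), 216)}
{'pos': array([ 0.475, -0.258]), 'yaw': np.float32(-0.0), 'size': array([0.157, 0.105]), 'toey': np.float64(0.016), 'toeX': np.float64(0.5535), 'inn': array([-1.08], dtype=float32)}
True
press t 12.44 p [0.5002 0.2051 0.0145] F [0.2 0.9 6.1] op 0.062
```

```bash
cat >> h.py <<'E'
def press(xy,z,lo=12.5,hi=17,step=.0006,n=9):
    """adjust commanded height until the steady press is lo..hi N"""
    for _ in range(n):
        f=observe()['ft_force'][2]
        if lo<=f<=hi: break
        z-= step if f<lo else -step/2
        move_l(list(xy)+[z],.02); hold(.05)
    print('press z',round(z,4),'F',round(observe()['ft_force'][2],1)); return z
E
python3 - <<'E'
from h import *
z=press([.500,.205],.0145); st()
E
```

```text
press z 0.0127 F 15.0
 t 13.34 p [0.5009 0.2052 0.0144] F [-4.9 -1.8 15. ] op 0.0619
```

```bash
python3 - <<'E'
from h import *
z=.0127
move_l([.474,.204,z],.06); s=st('back'); 
if s['ft_force'][2]<10: z=press([.474,.204],z)
q=list(tw(-.072,.081)); move_l(q+[z],.07,rotation=rot(-91)); s=st('lat')
im,_,K,T=snap('scene','d1.png'); print(soles(im,K,T)); r=tray_rect(im,K,T,.019,XR,YR)
im,_,K,T=snap('top'); print(soles(im,K,T)); r2=tray_rect(im,K,T,.019,XR,YR)
cv2.imwrite('pics/d12.png',cv2.resize(np.vstack([r,r2])[:,80:720,::-1],None,fx=.67,fy=.67))
E
```

```text
back t 13.93 p [0.4757 0.2045 0.0145] F [-0.4  0.2 11.1] op 0.062
lat t 16.34 p [0.4821 0.0461 0.0145] F [ 0.6  3.6 11.3] op 0.0619
[{'pos': array([ 0.4785, -0.26  ]), 'yaw': np.float32(-0.06), 'size': array([0.162 , 0.1071]), 'toey': np.float64(0.017), 'toeX': np.float64(0.5595), 'inn': array([-0.13], dtype=float32)}]
[{'pos': array([ 0.475, -0.258]), 'yaw': np.float32(0.0), 'size': array([0.157, 0.105]), 'toey': np.float64(0.016), 'toeX': np.float64(0.5535), 'inn': array([-1.41], dtype=float32)}]
```

View pics/d12.png

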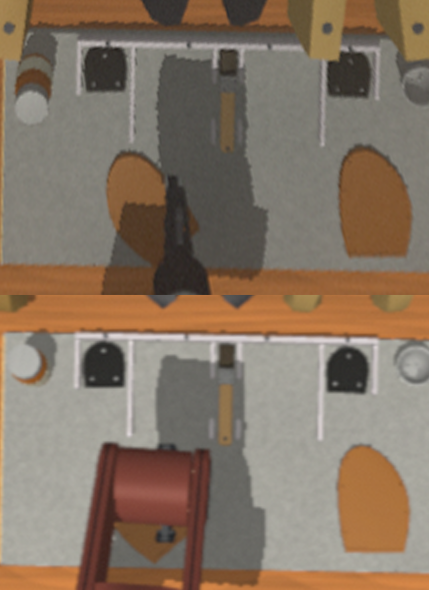

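The sole has turned, with its toe to the left at px (125, 155). I'll lift and measure.

```bash
python3 - <<'E'
from h import *
s=observe(); print(s['tcp_rot'],s['torque'],s['eef_pos'])
from scipy.spatial.transform import Rotation as R
print(R.from_euler('xyz',s['tcp_rot']).as_matrix().round(4))
p=s['eef_pos']; move_l([p[0],p[1],.06],.2); movep([.45,.2,.12],rot(-91)); st()
im,_,K,T=snap('top'); [print(q) for q in soles(im,K,T)]; r2=tray_rect(im,K,T,.019,XR,YR)
h=cv2.cvtColor(r2,cv2.COLOR_RGB2HSV); m=((h[:,:,1]>110)&(h[:,:,0]<25)).astype(np.uint8)
for c in largest(m,12,8000):
    if cv2.contourArea(c)<18000:
        q=cv2.minAreaRect(c); a=cv2.approxPolyDP(c,6,True)[:,0]; print(w_(q[0]),q[1:],cv2.contourArea(c),w_(a).round(3).tolist())
cv2.imwrite('pics/e1.png',r2[:,80:720,::-1])
E
```

```text
[1.79246432 1.56682082 0.20378532] [ 0.54725377  0.35632578 -0.07544476] [0.48207923 0.04610093 0.01449724]
[[ 3.900e-03  9.998e-01 -1.790e-02]
 [ 8.000e-04 -1.790e-02 -9.998e-01]
 [-1.000e+00  3.900e-03 -9.000e-04]]
 t 17.53 p [0.4492 0.1993 0.1186] F [ 0.1  0.3 -1.4] op 0.062
{'pos': array([0.467 , 0.0854]), 'yaw': np.float32(40.58), 'size': array([0.1652, 0.1057]), 'toey': np.float64(-0.006), 'toeX': np.float64(0.5445), 'inn': array([10.3], dtype=float32)}
{'pos': array([ 0.475, -0.258]), 'yaw': np.float32(0.0), 'size': array([0.157, 0.105]), 'toey': np.float64(0.016), 'toeX': np.float64(0.5535), 'inn': array([-1.4], dtype=float32)}
[[ 0.475 -0.258]] ((157.0, 105.0), 90.0) 13642.0 [[0.552, -0.23], [0.534, -0.212], [0.5, -0.206], [0.4, -0.217], [0.398, -0.302], [0.46, -0.31], [0.502, -0.3], [0.544, -0.264]]
[[0.46700589 0.08891818]] ((157.2204132080078, 103.97151947021484), 48.99091720581055) 13393.0 [[0.542, 0.118], [0.512, 0.14], [0.456, 0.136], [0.42, 0.116], [0.382, 0.068], [0.438, 0.009], [0.53, 0.079]]
```

View pics/e1.png

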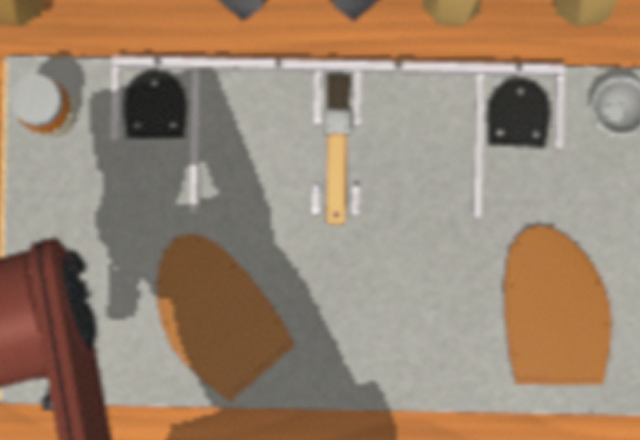

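The wrist torque shows that the whole press was on the rear finger because of a small tool tilt, so the sole pivoted on it. I'll balance the two fingers by adjusting the tilt from the torque reading, then turn the sole back.

```bash
cat >> h.py <<'E'
from scipy.spatial.transform import Rotation as Ro
import warnings; warnings.filterwarnings('ignore')
def rt(deg,tilt):
    """jaw along world angle `deg`; tilt>0 lowers the finger on the +jaw side"""
    a=deg*D; ax=np.array([-np.sin(a),np.cos(a),0])
    return (Ro.from_rotvec(ax*tilt)*Ro.from_euler('xyz',rot(deg-90))).as_euler('xyz').tolist()
def off(deg,b):
    s=observe(); F=s['ft_force']; M=s['torque']-b; x=-(M[1]+.15*F[0])/F[2]; y=(M[0]-.15*F[1])/F[2]
    return x*np.cos(deg*D)+y*np.sin(deg*D),F[2]
def balance(xy,deg,z,tilt,b,lo=13,hi=18,n=7):
    for _ in range(n):
        o,f=off(deg,b)
        if lo<=f<=hi and abs(o)<.012: break
        if abs(o)>=.012: tilt-=np.clip(o/.04,-1,1)*.003
        if f<lo or f>hi: z-=np.clip((15.5-f)*.00011,-.0006,.0006)
        move_l(list(xy)+[z],.03,rotation=rt(deg,tilt)); hold(.05)
    o,f=off(deg,b); print('bal z%.4f tilt%.4f off%.3f F%.1f t%.1f'%(z,tilt,o,f,observe()['time_s'])); return z,tilt
E
python3 - <<'E'
from h import *
c=[.467,.0885]
movep(c+[.05],rt(42,.004)); hold(.1); s=st(); b=np.array(s['torque']); print('b',b,Ro.from_euler('xyz',s['tcp_rot']).as_matrix()[2].round(4))
np.save('b.npy',b)
move_l(c+[.026],.1,rotation=rt(42,.004)); move_l(c+[.0],.02,max_force=10); z=observe()['eef_pos'][2]-.0008
z,t=balance(c,42,z,.004,b); s=st(); print(Ro.from_euler('xyz',s['tcp_rot']).as_matrix()[2].round(4))
E
```

```text
t 18.62 p [0.4673 0.0885 0.0503] F [0.2 0.5 0.2] op 0.062
b [-0.02539144 -0.00650582  0.00602609] [-1.0e+00 -3.5e-03  3.0e-04]
bal z0.0132 tilt0.0012 off-0.010 F13.0 t20.0
 t 20.02 p [0.4679 0.0886 0.0144] F [-3.4  0.6 13. ] op 0.0619
[-1.e+00 -2.e-04  7.e-04]
```

```bash
cat >> h.py <<'E'
def slide(a,b_,n,z,t,b,feed=.06,**k):
    """a,b_: (x,y,deg)"""
    for i in range(1,n+1):
        w=np.array(a)+(np.array(b_)-a)*i/n
        move_l([w[0],w[1],z],feed,rotation=rt(w[2],t)); z,t=balance(w[:2],w[2],z,t,b,**k)
    return z,t
E
python3 - <<'E'
from h import *
b=np.load('b.npy'); q=tw(-.072,.081)
z,t=slide((.467,.0885,42),(q[0],q[1],-1),4,.0132,.0012,b,feed=.03); np.save('zt.npy',[z,t])
im,_,K,T=snap('scene'); r=tray_rect(im,K,T,.019,XR,YR)
im,_,K,T=snap('top'); r2=tray_rect(im,K,T,.019,XR,YR)
cv2.imwrite('pics/f12.png',cv2.resize(np.vstack([r,r2])[:,80:720,::-1],None,fx=.67,fy=.67))
E
```

```text
bal z0.0126 tilt0.0036 off0.005 F15.4 t20.9
bal z0.0122 tilt0.0036 off-0.005 F15.5 t21.7
bal z0.0122 tilt0.0054 off0.006 F14.8 t22.8
bal z0.0122 tilt0.0054 off-0.002 F14.6 t23.3
```

View pics/f12.png

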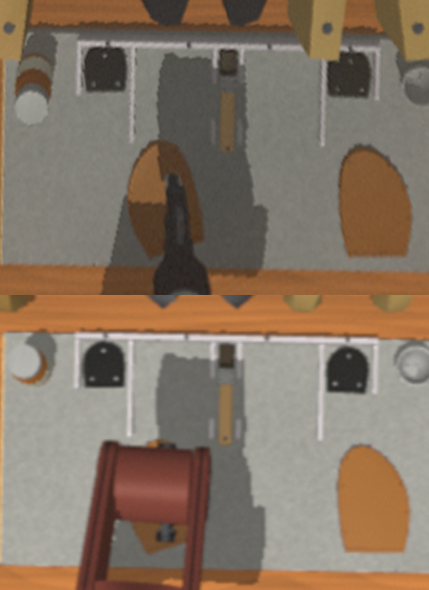

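```bash
cat >> h.py <<'E'
def corners(im,K,T):
    """rear-edge based pose of the left-most/right-most sole: contour -> minAreaRect + long straight rear side"""
    r=tray_rect(im,K,T,.019,XR,YR); h=cv2.cvtColor(r,cv2.COLOR_RGB2HSV); m=((h[:,:,1]>110)&(h[:,:,0]<25)).astype(np.uint8)
    for c in largest(m,12,8000):
        if cv2.contourArea(c)<18000:
            q=cv2.minAreaRect(c); print('  rect',w_(q[0]).round(4),np.round(q[1],1),round(q[2],1),w_(cv2.approxPolyDP(c,6,True)[:,0]).round(3).tolist())
E
python3 - <<'E'
from h import *
p=observe()['eef_pos']; move_l([p[0],p[1],.05],.25); movep([.40,.2,.10],rt(10,.004))
im,_,K,T=snap('top'); [print(q) for q in soles(im,K,T)]; corners(im,K,T); st()
E
```

```text
{'pos': array([0.4814, 0.0613]), 'yaw': np.float32(17.7), 'size': array([0.157 , 0.1042]), 'toey': np.float64(-0.019), 'toeX': np.float64(0.5625), 'inn': array([1.83], dtype=float32)}
{'pos': array([ 0.475, -0.258]), 'yaw': np.float32(0.0), 'size': array([0.157, 0.105]), 'toey': np.float64(0.016), 'toeX': np.float64(0.5535), 'inn': array([-1.4], dtype=float32)}
  rect [[ 0.475 -0.258]] [157. 105.] 90.0 [[0.552, -0.23], [0.534, -0.212], [0.5, -0.206], [0.398, -0.218], [0.398, -0.302], [0.458, -0.31], [0.502, -0.3], [0.544, -0.264]]
  rect [[0.4815 0.0613]] [156.5 104.5] 71.8 [[0.562, 0.058], [0.542, 0.092], [0.495, 0.109], [0.446, 0.104], [0.394, 0.079], [0.421, 0.001], [0.518, 0.019], [0.55, 0.035]]
 t 24.53 p [0.4    0.1991 0.0991] F [-0.2  0.3  0.8] op 0.0623
```

```bash
cat >> h.py <<'E'
def touch(c,deg,t,b,**k):
    movep(list(c)+[.045],rt(deg,t)); move_l(list(c)+[.027],.12,rotation=rt(deg,t)); move_l(list(c)+[.0],.025,max_force=10)
    return balance(c,deg,observe()['eef_pos'][2]-.0008,t,b,**k)
def away(side=1):
    p=observe()['eef_pos']; move_l([p[0],p[1],.05],.25); movep([.40,.2*side,.10],rt(0,.004))
    im,_,K,T=snap('top'); [print(q) for q in soles(im,K,T)]; corners(im,K,T); st(); return im,K,T
E
python3 - <<'E'
from h import *
b=np.load('b.npy'); q=tw(-.072,.081); k=dict(lo=15,hi=19)
gripper_to(.074)
c=(.4815,.060); z,t=touch(c,18,.004,b,**k)
z,t=slide((*c,18),(q[0],q[1],-1.5),3,z,t,b,feed=.03,**k)
away()
E
```

```text
bal z0.0095 tilt0.0010 off-0.009 F15.1 t27.1
bal z0.0090 tilt0.0040 off0.006 F16.5 t27.7
bal z0.0087 tilt0.0050 off0.005 F16.4 t28.3
bal z0.0087 tilt0.0059 off0.011 F15.6 t28.9
{'pos': array([0.4835, 0.0529]), 'yaw': np.float32(6.39), 'size': array([0.1571, 0.1037]), 'toey': np.float64(-0.018), 'toeX': np.float64(0.5635), 'inn': array([2.08], dtype=float32)}
{'pos': array([ 0.475, -0.258]), 'yaw': np.float32(0.0), 'size': array([0.157, 0.105]), 'toey': np.float64(0.016), 'toeX': np.float64(0.5535), 'inn': array([-1.41], dtype=float32)}
  rect [[ 0.475 -0.258]] [157. 105.] 90.0 [[0.552, -0.232], [0.534, -0.212], [0.5, -0.206], [0.4, -0.217], [0.398, -0.302], [0.458, -0.31], [0.502, -0.3], [0.544, -0.264]]
  rect [[0.4835 0.0529]] [157.1 103.7] 83.7 [[0.564, 0.036], [0.548, 0.072], [0.5, 0.099], [0.452, 0.101], [0.402, 0.087], [0.412, 0.005], [0.516, 0.005], [0.55, 0.017]]
 t 30.07 p [0.4001 0.199  0.0991] F [ 0.1 -0.2 -0.4] op 0.074
```

Press-dragging slips about 40%. Pushing the straight rear end with two spread fingers is surer, because it squares the sole and carries it forward, steering 6 mm right on the way.

```bash
cat >> h.py <<'E'
ZP=.0092
def rp(tx,ty,z=ZP): return list(tw(tx,ty))+[z]
E
python3 - <<'E'
from h import *
gripper_to(.06)
movep(rp(-.176,.087,.04),rot(-1)); st()
print(move_l(rp(-.176,.087),.1,max_force=8)); st('down')
print(move_l(rp(-.148,.087),.06,max_force=10)); st()
print(move_l(rp(-.112,.081),.05,max_force=10)); st()
print(move_l(rp(-.050,.081),.08,max_force=10)); st()
im,_,K,T=snap('scene'); r=tray_rect(im,K,T,.019,XR,YR)
im,_,K,T=snap('top'); r2=tray_rect(im,K,T,.019,XR,YR)
cv2.imwrite('pics/g12.png',cv2.resize(np.vstack([r,r2])[:,80:720,::-1],None,fx=.67,fy=.67))
E
```

```text
t 32.02 p [0.3763 0.0535 0.0402] F [1.1 0.  0.1] op 0.0602
False
down t 32.48 p [0.3757 0.0536 0.0091] F [ 0.6 -0.4  0.5] op 0.0601
False
 t 33.1 p [0.404 0.053 0.009] F [-0.5 -0.2 -0.7] op 0.0604
False
 t 33.98 p [0.4397 0.0464 0.009 ] F [-0.7 -0.2  0.9] op 0.06
False
 t 34.91 p [0.5014 0.0453 0.0089] F [-0.1 -0.4  0.9] op 0.0598
```

View pics/g12.png

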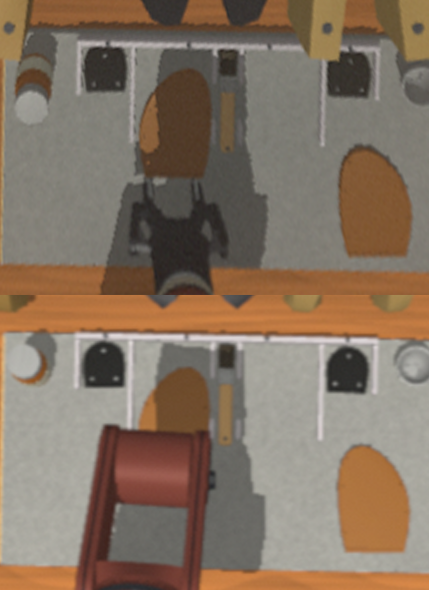

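The sole is straight in its compartment, so I'll push it home. Then I press-drag the right sole sideways.

```bash
sed -i 's/(15.5-f)/((lo+hi)\/2-f)/' h.py; python3 - <<'E'
from h import *
b=np.load('b.npy'); k=dict(lo=15.5,hi=20)
print(move_l(rp(-.016,.081),.08,max_force=10))
print(move_l(rp(-.003,.081),.02,max_force=7)); hold(.15); st('home')
p=observe()['eef_pos']; move_l([p[0]-.012,p[1],ZP],.1); move_l([p[0]-.014,p[1],.06],.25)
gripper_to(.062)
c=tw(-.0716,-.2243); z,t=touch(c,-1,.004,b,**k)
q=tw(-.078,-.079)
z,t=slide((*c,-1),(*q,-1),3,z,t,b,feed=.07,**k)
away(-1)
E
```

```text
False
True
home t 36.19 p [0.5415 0.0447 0.008 ] F [-0.1  0.5  1.2] op 0.06
bal z0.0126 tilt0.0016 off-0.007 F16.0 t39.7
bal z0.0120 tilt0.0036 off0.004 F16.0 t40.9
bal z0.0117 tilt0.0048 off-0.001 F17.6 t42.0
bal z0.0117 tilt0.0057 off-0.003 F15.5 t43.2
{'pos': array([0.6303, 0.0394]), 'yaw': np.float32(-0.66), 'size': array([0.1569, 0.1039]), 'toey': np.float64(-0.018), 'toeX': np.float64(0.7085), 'inn': array([2.99], dtype=float32)}
{'pos': array([ 0.4702, -0.135 ]), 'yaw': np.float32(-21.92), 'size': array([0.1572, 0.1026]), 'toey': np.float64(0.017), 'toeX': np.float64(0.5505), 'inn': array([-1.22], dtype=float32)}
  rect [[0.6304 0.0394]] [103.8 156.9] 0.8 [[0.708, 0.011], [0.7, 0.044], [0.661, 0.08], [0.618, 0.092], [0.554, 0.083], [0.554, -0.001], [0.654, -0.013], [0.69, -0.007]]
  rect [[ 0.4702 -0.135 ]] [102.5 157.3] 21.8 [[0.55, -0.134], [0.534, -0.108], [0.504, -0.093], [0.414, -0.07], [0.382, -0.147], [0.429, -0.174], [0.473, -0.184], [0.532, -0.166]]
 t 44.07 p [ 0.3994 -0.1993  0.0988] F [ 0.2  0.  -0. ] op 0.0622
```

```bash
python3 - <<'E'
from h import *
b=np.load('b.npy'); k=dict(lo=16,hi=20.5)
c=tw(-.0786,-.1013); q=tw(-.0786,-.072)
gripper_to(.07)
z,t=touch(c,-22,.004,b,**k)
z,t=slide((*c,-22),(*q,7),2,z,t,b,feed=.03,**k)
away(-1)
E
```

```text
bal z0.0104 tilt0.0013 off-0.002 F19.0 t46.5
bal z0.0098 tilt0.0044 off-0.007 F16.4 t47.7
bal z0.0094 tilt0.0044 off0.003 F19.6 t48.7
{'pos': array([0.6301, 0.0395]), 'yaw': np.float32(-0.3), 'size': array([0.157 , 0.1039]), 'toey': np.float64(-0.019), 'toeX': np.float64(0.7085), 'inn': array([2.64], dtype=float32)}
{'pos': array([ 0.4721, -0.1305]), 'yaw': np.float32(-18.3), 'size': array([0.1563, 0.104 ]), 'toey': np.float64(0.018), 'toeX': np.float64(0.5535), 'inn': array([-1.34], dtype=float32)}
  rect [[0.6304 0.0394]] [103.8 156.9] 0.8 [[0.708, 0.011], [0.698, 0.047], [0.659, 0.081], [0.618, 0.092], [0.554, 0.083], [0.554, -0.001], [0.654, -0.013], [0.684, -0.009]]
  rect [[ 0.4721 -0.1305]] [103.6 156.8] 17.7 [[0.554, -0.124], [0.526, -0.094], [0.413, -0.068], [0.386, -0.147], [0.436, -0.174], [0.483, -0.178], [0.532, -0.16], [0.548, -0.147]]
 t 49.62 p [ 0.3994 -0.1992  0.0987] F [-0.4 -0.4  0.2] op 0.0698
```

Press-dragging barely worked this time. Instead I'll push the outer edge ahead of centre with shut fingertips, which both turns the sole counter-clockwise and shifts it left.

```bash
python3 - <<'E'
from h import *
gripper_to(0.0)
movep([.512,-.202,.04],rt(-1,.0)); print(move_l([.512,-.202,.0155],.12,max_force=8))
print(move_l([.512,-.170,.0155],.06,max_force=10)); st()
move_l([.512,-.182,.0155],.15); move_l([.512,-.185,.05],.3)
movep([.41,-.25,.08],rt(-1,0))
im,_,K,T=snap('top'); [print(q) for q in soles(im,K,T)]; corners(im,K,T); st()
E
```

```text
False
False
 t 51.9 p [ 0.5119 -0.1696  0.0154] F [0.  0.5 0.2] op 0.0003
{'pos': array([0.6302, 0.0394]), 'yaw': np.float32(-0.48), 'size': array([0.157 , 0.1039]), 'toey': np.float64(-0.018), 'toeX': np.float64(0.7085), 'inn': array([2.81], dtype=float32)}
{'pos': array([ 0.4672, -0.1164]), 'yaw': np.float32(-11.57), 'size': array([0.1577, 0.1035]), 'toey': np.float64(0.017), 'toeX': np.float64(0.5485), 'inn': array([-0.66], dtype=float32)}
  rect [[0.6304 0.0394]] [103.8 156.9] 0.9 [[0.708, 0.011], [0.698, 0.047], [0.659, 0.081], [0.618, 0.092], [0.554, 0.083], [0.554, -0.001], [0.653, -0.013], [0.69, -0.007]]
  rect [[ 0.4672 -0.1163]] [103.4 157.9] 11.3 [[0.548, -0.106], [0.536, -0.086], [0.508, -0.073], [0.4, -0.062], [0.384, -0.141], [0.435, -0.162], [0.48, -0.163], [0.53, -0.139]]
 t 53.03 p [ 0.4099 -0.2496  0.0793] F [-0.5 -0.9  0.2] op -0.0002
```

```bash
python3 - <<'E'
from h import *
gripper_to(.06)
movep(rp(-.187,-.081,.04),rot(-1))
print(move_l(rp(-.187,-.081),.15,max_force=8))
print(move_l(rp(-.145,-.081),.07,max_force=10)); st()
print(move_l(rp(-.110,-.085),.07,max_force=10)); st()
print(move_l(rp(-.055,-.085),.09,max_force=10)); st()
im,_,K,T=snap('scene'); r=tray_rect(im,K,T,.019,XR,YR)
im,_,K,T=snap('top'); r2=tray_rect(im,K,T,.019,XR,YR)
cv2.imwrite('pics/i12.png',cv2.resize(np.vstack([r,r2])[:,80:720,::-1],None,fx=.67,fy=.67))
E
```

```text
False
False
 t 55.98 p [ 0.4038 -0.1148  0.0091] F [-1.1  0.6 -0.1] op 0.06
False
 t 56.63 p [ 0.4387 -0.1195  0.009 ] F [0.5 0.2 0.5] op 0.06
False
 t 57.39 p [ 0.4934 -0.1204  0.0088] F [-0.2 -0.1  0. ] op 0.0601
```

View pics/i12.png

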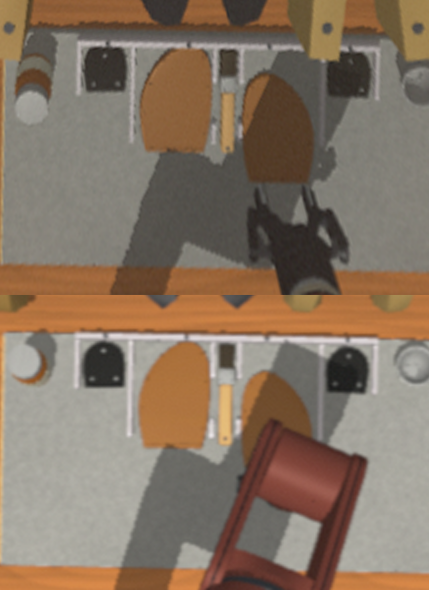

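The right sole is straight and in line, so I'll push it home and check.

```bash
python3 - <<'E'
from h import *
print(move_l(rp(-.018,-.085),.08,max_force=10))
print(move_l(rp(-.003,-.085),.025,max_force=7)); st('home')
p=observe()['eef_pos']; move_l([p[0]-.012,p[1],ZP],.12); move_l([p[0]-.014,p[1],.06],.3)
movep([.40,-.22,.12],rot(-1))
im,_,K,T=snap('top'); [print(q) for q in soles(im,K,T)]; corners(im,K,T); print(brush(im,K,T),tray(im,K,T)); st()
r2=tray_rect(im,K,T,.019,XR,YR); cv2.imwrite('pics/j.png',cv2.resize(r2[20:260,80:720,::-1],None,fx=1.25,fy=1.25))
E
```

```text
False
True
home t 58.55 p [ 0.5389 -0.1212  0.0084] F [-0.6  0.2  0.1] op 0.0598
{'pos': array([0.6301, 0.0395]), 'yaw': np.float32(-0.3), 'size': array([0.157 , 0.1039]), 'toey': np.float64(-0.019), 'toeX': np.float64(0.7085), 'inn': array([2.64], dtype=float32)}
{'pos': array([ 0.6274, -0.1145]), 'yaw': np.float32(-1.46), 'size': array([0.1574, 0.1051]), 'toey': np.float64(0.017), 'toeX': np.float64(0.7065), 'inn': array([-2.27], dtype=float32)}
  rect [[ 0.6275 -0.1145]] [158. 104.] 90.0 [[0.706, -0.089], [0.686, -0.07], [0.666, -0.064], [0.554, -0.072], [0.55, -0.154], [0.606, -0.166], [0.647, -0.159], [0.696, -0.123]]
  rect [[0.6304 0.0394]] [103.8 156.9] 0.8 [[0.708, 0.011], [0.7, 0.044], [0.659, 0.081], [0.618, 0.092], [0.554, 0.083], [0.554, -0.001], [0.654, -0.013], [0.69, -0.007]]
[(array([ 0.5995, -0.0365]), array([19.2, 90. ]), 0.92)] {-0.142: (np.float64(-1.09), np.float64(-0.178), 31, np.float64(0.5705)), -0.02: (np.float64(-0.85), np.float64(-0.0542), 19, np.float64(0.5965)), 0.02: (np.float64(-3.25), np.float64(-0.0195), 19, np.float64(0.5925)), 0.142: (np.float64(0.31), np.float64(0.1057), 11, np.float64(0.5835)), 'rail': (np.float32(-1.09), np.float32(0.7134), 117)}
 t 59.88 p [ 0.4003 -0.2192  0.1191] F [ 0.9  0.1 -0.3] op 0.0601
```

View pics/j.png

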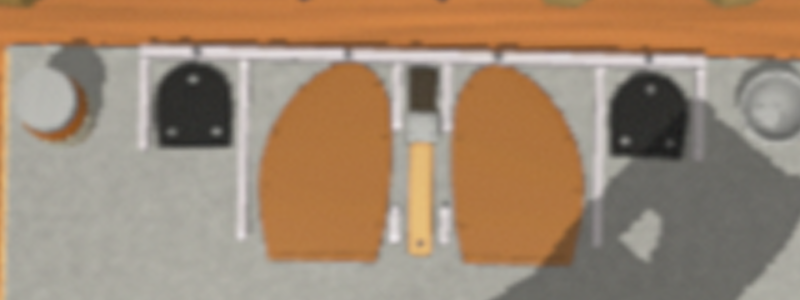

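```bash
python3 -c "
from plant import *
job_done(); print(observe()['time_s'])"
```

```text
the job is handed in; nothing more can be done
the job is handed in; nothing more can be done
```

I finished the tray and handed it in at about 60 s of the 72 s allowed. The final picture shows the brush and both soles in place. The heel pieces, jar and cup look unmoved; I didn't check the hammer or shears at the end.

- **Brush:** I gripped it, turned it half round and laid it flat and centred in the channel, bristles away from the robot. The bristle end is about 5–6 mm short of the back rail. I did not nudge it closer.
- **Left sole:** It is in the left compartment, toe away, at −0.3° to −0.9° against about −1° for the tray. It sits about 5 mm inward of the compartment's centre line, so it is probably touching the inner wall.
- **Right sole:** It is in the right compartment, toe away, at −1.5° (the other fit read 0°).
- **Home against the rail:** Both pushes stopped on force at the rail, with the fingers where a fully home sole would put them. The top camera reads both toes 1–1.5 mm short, which I take as image blur.

**What went wrong:** Dragging the soles with pressed fingertips slipped and turned them, by about 40° on the left and 22° on the right. I mended this by balancing the finger load, nudging the right sole's outer edge, and pushing both soles home from their straight rear ends.

The two cameras also disagreed by about 3 mm in y; I used roughly the average.

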